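# File a sample board in a lever arch file

### The job

File the loose sample board in the lever arch file: lift the lever so that the rings spring open, thread the board's two holes over the two upright posts and let it down flat on the filed sheets, then press the lever fully down onto its stop so that the rings are shut. Work by feel: the lever and the posts bend if the lever is pushed against its stop, or the board against the posts, with more than about 15 N (1.5 kg). Leave everything else where it lies.

Things in the scene. Friction and masses are not known exactly. Their poses are not given: they have to be found in the camera images.
- file: small lever arch file, dark grey, fixed open on the table. Origin on the table; x along the spine, y towards spine and open front cover, z up. Covers 3 mm thick, x = -115 to 115: back cover y = -150 to 58, spine to 129, front cover 131 to 325. Filed sheets: fixed stack 208 x 146 mm, y = -134 to 12, top at z = 21 mm. The mechanism's true seat differs: see posts_mid.
- posts_mid (a point): nominal midpoint of the two posts at the top face of the sheets (21 mm above the table). Posts: steel, 5 mm diameter, round tips 47 mm above this point, 40 mm either side along the file's x. The mechanism is riveted on over packing: all of it (posts, rings, lever) really sits up to 6 mm off either way along x and 0 to 10 mm higher than listed here and below; true in y. Find it by feel.
- lever (a joint): steel lever between the rings. 0 rad: down on its stop, rings shut; 0.9: up, rings open. About 3 N at the tip lift it off; once lifted 0.3 rad it springs up to 0.9 by itself. Pressing it down takes 7 to 11 N straight down on the tip, falling to 3 N and less in the last 10 mm, where friction holds it: it does not pull itself home, so press until the stop is felt.
- lever_tip (a point): nominal centre of the lever's finger roll when the lever is down (see posts_mid): y = 112, z = 45 mm of the file. Roll: steel bar, 10 mm diameter, 24 mm long along the file's x, flat ends; can be pinched by its ends from above, 37 mm or more clear above the spine. Behind it the lever is a plate 14 mm wide, 2.5 mm thick. This point does not move with the lever.
- lever_pivot (a point): nominal point on the lever's pivot axis (along the file's x), y = 48, z = 36 mm of the file. The roll swings round it at 65 mm radius: lifting turns it from +y towards +z, from 0.14 rad above level (down) to 1.04 rad (up: about y = 81, z = 92).
- rings (a joint): angle of the two rings, driven by the lever: 0 = shut, 0.8 rad = open. Hooks of 4.4 mm wire at x = -40 and 40 mm of the file, on an axle at y = 44, z = 11. Shut, they arch over to the post tips (top z = 76, outermost y = 50); open, swung away from the posts (tips about y = 60, z = 83; outermost about y = 80, z = 50)
- board_grip (a point): centre of the brass handle bar on the loose sample board, where to grip it: bar 66 mm (along the board's x) x 12 mm (y) x 9 mm, on two feet 54 mm apart. Board: plywood, 116 (x) x 80 (y) x 5 mm, about 0.12 kg. This point is above its middle, 31.5 mm above its underside, 22 mm clear gap under the bar. Starts on the open front cover, handle up. Axes are the board's.
- board_holes (a point): midpoint between the board's two holes, on its underside: 28 mm in +y from the board's middle, 12 mm from its edge. Holes of 7 mm diameter, 40 mm either side along the board's x. Filed, it lies at the true midpoint of the posts with the board's x and y along the file's x and y and the rest of the board over the sheets.
- board: the whole sample board; origin at the centre of its underside
- loupe: bystander: black loupe, 30 mm diameter, 22 mm high, standing on the filed sheets near their far outer corner
- knob_sample: bystander: brass drawer knob, 26 mm diameter, 28 mm high, standing on the front cover near its far end
- jar: bystander: white screw-top jar, 52 mm diameter, 52 mm high, on the table right of the file
- spool: bystander: black film spool, 48 mm diameter, 40 mm high, right of the file
- stamp: bystander: wooden hand stamp, 34 x 60 mm, 67 mm high, right of the file
- punch: bystander: steel paper punch, 125 x 100 mm, 70 mm high, right of the file
- button_tray: bystander: cardboard tray with three compartments, 100 x 140 mm, 25 mm high, left of the file
- tin: bystander: round metal tin, 70 mm diameter, 32 mm high, left of the file
There are look-alikes about, which are no part of the job. What is shaped like the board but green is not meant.

How it is judged:
By the outcome, as a careful person would: the job done as asked, in the order asked, and still so for the second after the job is handed in, with the robot touching nothing.
It also fails if it takes over 67 s, if anything falls off the work surface, if the arm or the gripper's body presses on something with over 40 N, if the wrist force passes 120 N, or if a joint passes its speed limit or range.

### The arm

A 6-joint arm with a two-finger parallel gripper is mounted at the origin on the work surface. World frame = base frame: x ahead of the robot, y to its left, z up, the work surface at z = 0. Lengths are in mm, angles in rad, forces in N, time in s.
With the tool pointing down it reaches from about 275 to 850 mm from the base axis. Payload 5.2 kg.
Tool frame: the origin (TCP) lies at the very end of the fingers, on their centre line; the grasp point (between the pads) lies 19 mm behind it; z points along the fingers, y is the line along which they close (so a half turn about z gives the same grasp; the last joint's range is limited). The gripper opens to 85 mm and grips with 20 to 120 N. Pads are 22 mm wide; open, the fingers measure 114 mm over their backs; the gripper's body (76 mm by 85 mm) begins 54 mm behind the grasp point. The pads swing forward as they close: fully open they stand 13 mm farther back than shut.
Start: joints at [1.134, 0.259, 1.535, -0, 1.348, -0.203], TCP at [127.399, 535.046, 231.31] pointing down, gripper open.
Joint ranges: [-3.14, 3.14], [-0.91, 2.08], [0.19, 2.58], [-1.22, 4.36], [0.22, 2.71], [-3.12, 3.12]. Speed limits (rad/s): [2.57, 2.57, 3.14, 3.14, 3.14, 3.14].

### API

Orientations are given as a unit quaternion [x, y, z, w].
In Python, from bench import get_obs, get_image, hand_in gives the robot as it stands. The module is installed in compiled form; this text tells all that it offers.
- The arm moves only by the tool servo_tool, never from a script. Its argument "series" is a list that holds one entry, the list of rows, each a list of 7 numbers: the shift along the tool's x, y, z scaled (see below), then the turn, a rotation vector about the tool's x, y, z scaled (see below), then the closure, from 0 (fully open) to 1 (shut). In form: [[[x, y, z, rx, ry, rz, grip], ...]]. A call has 1 to 5 rows; each row is the pose to reach, as a shift and turn from the pose commanded when the call began, along the tool's axes at that moment; what a row does not reach only later rows make up. The controller multiplies each number of a shift by 0.25 m and each number of a turn by pi/2 rad. A row lasts 1/8 s, in which the tool goes at most 62.5 mm and 10.7 degrees, less where a joint would pass 70% of its speed; a pose out of reach is approached as far as the arm can. A call with a number of a shift or a turn outside -1 to 1 is refused whole. A call with a gripper value outside its range is refused whole. The fingers move at their own pace and stop on an object; "grip_force" is the grip in N (left out, the last holds). Time passes only in rows, so rows that repeat a pose let the fingers close. It gives the time, the measured TCP pose, the force, the opening and the grip force at its end, in the units of the state.
- get_obs(): the state, without advancing time (a new reading comes with each control period).
- get_image(name): name is "scene" or "side" or "wrist"; returns a dict with "color" (420x560x3 uint8, red, green, blue), "fovy" (degrees; the focal length in pixels is half the picture's height over the tangent of half this angle, whatever the lens; pixels are square), "cx", "cy" (the principal point, pixels), "R" (3x3) and "t" (3): a world point X has camera coordinates R X + t. Camera axes: x right, y down, z forward; pixel columns grow to the right and rows downward; lengths in mm; the calibration is good to about 2 mm. A picture is of the moment at which its call begins. There is no depth.
- hand_in(): hands the job in; it is judged then, once.
The state is a dict: "time": time; "joints": joint angles; "joint_vel": joint speeds; "joint_efforts": joint torques, N m; "tcp_pos": TCP position; "tcp_rot": TCP orientation; "contact_force": force on the tool from outside, world axes, zero at the start; "torque": the same for the moment, N m; "width": finger opening in mm; "grip_force": force on a finger pad.
Only numpy, scipy, OpenCV 4.12 (cv2) and the standard library are available. Lean on these libraries where they do the work, as an engineer would, in place of code of your own. Each camera call takes 0.05 s, during which the arm holds its last target. There are 200 camera calls.

## Working session

There is one attempt and no reset: what is moved stays moved. The work goes in short steps, Python scripts to look and compute and a tool call to move; the robot and the scene stay as the last step left them, time stands still between calls to the robot, and variables do not carry over. Pictures are saved under pics/ and viewed, at most 10 in all, crops included, and the job is handed in when it is done.

Besides the shell and the picture viewer there is one more tool, called after "Emit:" as name([rows], argument=value, ...), one row to a line, values as JSON. servo_tool: Moves the arm, as the interface text tells. Its arguments: {"type":"object","properties":{"series":{"type":"array","items":{"type":"array","items":{"type":"array","items":{"type":"number"}}}},"grip_force":{"type":"number"}},"required":["series"]}

```bash
mkdir -p pics
python3 - <<'E'
from bench import *
import cv2,json,numpy as np
o=get_obs();print(o)
for n in("scene","side","wrist"):
    d=get_image(n);cv2.imwrite(f"pics/{n}0.png",d["color"][:,:,::-1])
    np.savez(f"{n}0.npz",**d);print(n,d["fovy"],d["cx"],d["cy"],np.round(d["R"],4).tolist(),np.round(d["t"],1))
a=cv2.imread("pics/scene0.png");b=cv2.imread("pics/side0.png")
E
```

```text
{'time': 0.0, 'joints': array([ 1.13419137e+00,  2.59339056e-01,  1.53612781e+00,  5.11844345e-06,
        1.34795179e+00, -2.02807218e-01]), 'joint_vel': array([-0.00041702,  0.00030083,  0.00045764, -0.00031579, -0.00127335,
        0.00057197]), 'joint_efforts': array([-5.56667619e-04, -4.46023822e+01, -2.90579885e+01, -4.05085948e-04,
        1.15644943e-02,  9.55186010e-06]), 'tcp_pos': array([127.16999502, 534.54904206, 230.45884292]), 'tcp_rot': array([ 1.16633325e-01,  9.93174624e-01, -8.65956306e-04, -2.89314928e-04]), 'contact_force': array([-0.43911198,  0.80913467, -0.08992356]), 'torque': array([ 0.03178188, -0.04348055,  0.026849  ]), 'grip_force': 0.0, 'width': 85.49362687541719}
scene 49.00359651292828 280.24951682113414 211.54052142261608 [[-0.668, 0.744, 0.0147], [0.4542, 0.4233, -0.7839], [-0.5895, -0.517, -0.6207]] [ 310.6 -150.7 1684.1]
side 43.58137586558431 269.38722913342605 207.1754443182509 [[0.919, -0.3943, 0.0018], [-0.2258, -0.5299, -0.8174], [0.3233, 0.7508, -0.576]] [-433.1  159.1 1393.1]
wrist 59.4282980887025 269.88831082695054 207.47905897106182 [[0.2318, 0.9728, -0.0013], [0.9185, -0.2185, 0.3297], [0.3204, -0.0776, -0.9441]] [-548.8  -43.5  380.6]
```

View pics/scene0.png

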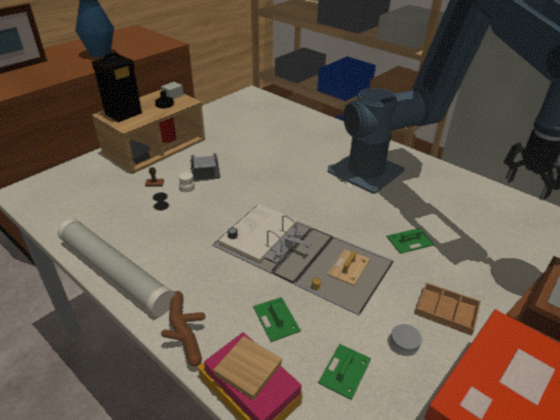

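View pics/side0.png

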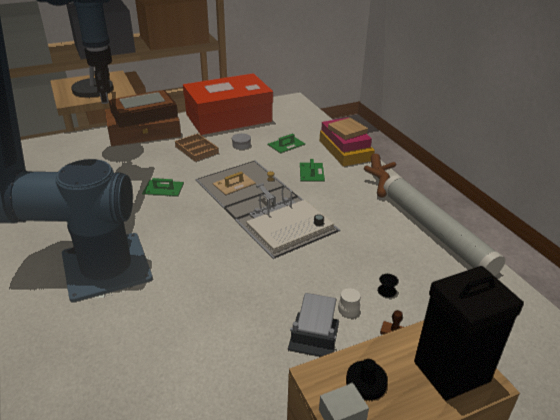

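The scene picture shows the file at about (300,255) with the tan board at (349,264) and three green look-alikes at (410,240), (277,319) and (345,370). The side picture shows the file at about (268,205), the board at (234,182), and the green ones at (164,187), (286,143) and (312,171). The tan plywood board on the front cover is the one meant. I'll confirm that in crops.

Run:
```python
import cv2
a=cv2.imread("pics/scene0.png")[195:315,205:400];cv2.imwrite("pics/c1.png",cv2.resize(a,None,fx=4,fy=4,interpolation=cv2.INTER_CUBIC))
a=cv2.imread("pics/side0.png")[155:260,190:345];cv2.imwrite("pics/c2.png",cv2.resize(a,None,fx=5,fy=5,interpolation=cv2.INTER_CUBIC))
```

```text
(no output)
```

View pics/c1.png

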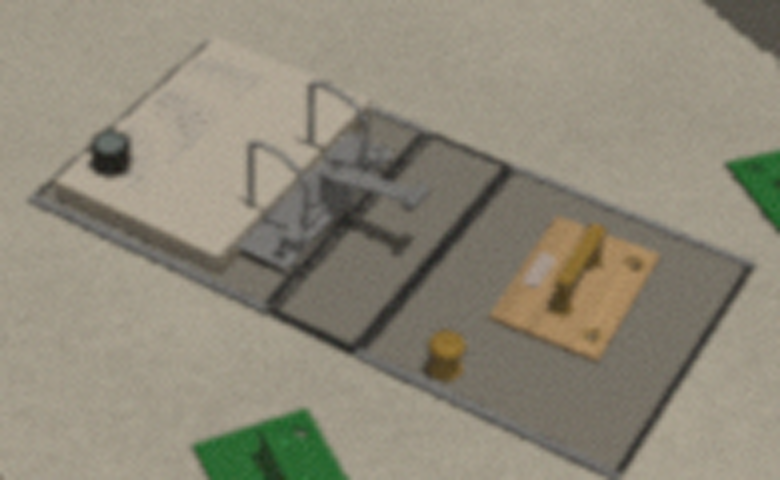

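View pics/c2.png

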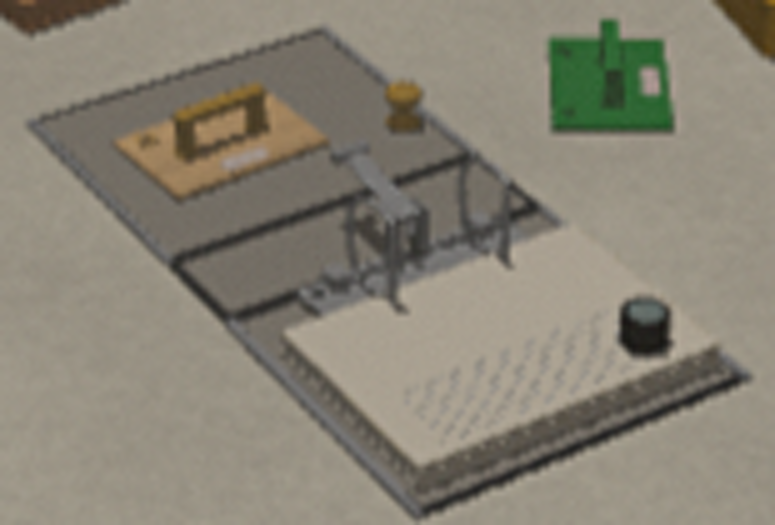

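The crops confirm it: the tan board is on the front cover with its holes toward the cover's outer edge (crop (634,263) and (592,335)), and the brass knob beside it at (445,355). The loupe is on the sheets at (110,150), and the roll end is at about (412,190). Next I fit the poses.

```bash
cat > h.py <<'E'
import numpy as np
from scipy.optimize import least_squares
from scipy.spatial.transform import Rotation as Ro
def cam(n,tag="0"):
    d=np.load(f"{n}{tag}.npz");f=210/np.tan(np.radians(float(d["fovy"]))/2)
    return d["R"],d["t"],f,float(d["cx"]),float(d["cy"])
def proj(c,X):
    R,t,f,cx,cy=c;p=np.atleast_2d(X)@R.T+t;return p[:,:2]/p[:,2:]*f+[cx,cy]
def w(p,X):
    X=np.atleast_2d(np.array(X,float));c,s=np.cos(p[2]),np.sin(p[2])
    return np.c_[p[0]+c*X[:,0]-s*X[:,1],p[1]+s*X[:,0]+c*X[:,1],X[:,2]]
def tri(obs):
    def r(X): return np.concatenate([(proj(c,X)[0]-u) for c,u in obs])
    s=least_squares(r,[400,300,30]);return s.x,np.abs(s.fun).max()
E
python3 - <<'E'
from h import *
S,D=cam("scene"),cam("side")
ks=lambda u,v:np.array([205+u/4-.375,195+v/4-.375]); kd=lambda u,v:np.array([190+u/5-.4,155+v/5-.4])
F=[(S,[-115,325,3],ks(752,265)),(S,[115,325,3],ks(618,474)),(S,[115,-150,3],ks(33,198)),(S,[-115,130,3],ks(508,168)),(S,[115,130,3],ks(353,349)),
(D,[115,325,3],kd(325,28)),(D,[-115,325,3],kd(30,122)),(D,[-115,-150,3],kd(420,513)),(D,[115,-150,3],kd(748,373)),(D,[-115,130,3],kd(173,262))]
B=[(S,[-58,-40,8],ks(562,217)),(S,[-58,40,8],ks(658,252)),(S,[58,40,8],ks(598,358)),(S,[58,-40,8],ks(491,315)),(S,[-40,28,8],ks(634,263)),(S,[40,28,8],ks(592,335)),
(D,[-58,40,8],kd(115,143)),(D,[-58,-40,8],kd(180,197)),(D,[58,-40,8],kd(328,143)),(D,[-33,0,39],kd(178,118)),(D,[33,0,39],kd(264,90))]
def fit(L,y0):
    r=lambda p:np.concatenate([proj(c,w(p,X))[0]-u for c,X,u in L])
    s=min((least_squares(r,[400,350,a]) for a in np.arange(-3,3.2,1)),key=lambda s:s.cost);print(np.round(s.x,3),np.round(s.fun.reshape(-1,2),1).tolist());return s.x
pf=fit(F,0);pb=fit(B,0)
np.save("pf.npy",pf);np.save("pb.npy",pb)
def infile(X):
    c,s=np.cos(pf[2]),np.sin(pf[2]);d=X[:2]-pf[:2];return np.round([c*d[0]+s*d[1],-s*d[0]+c*d[1],X[2]],1)
for n,a,b in [("tip x-",ks(312,86),kd(395,205)),("tip x+",ks(252,145),kd(505,183)),("rollc",ks(415,193),kd(350,155)),("base x-",ks(310,142),kd(402,310)),("base x+",ks(250,205),kd(510,265))]:
    X,e=tri([(S,a),(D,b)]);print(n,np.round(X,1),infile(X),round(e,2))
for X in [[40,0,68],[-40,0,68],[12,112,45],[-12,112,45],[40,0,21],[-40,0,21]]:
    P=w(pf,X);a=proj(S,P)[0];b=proj(D,P)[0];print(X,np.round((a-[205,195])*4),np.round((b-[190,155])*5))
E
```

```text
[510.074  22.418  -6.118] [[0.9, -0.2], [0.3, 1.4], [-1.2, 0.1], [0.9, -0.9], [0.2, 1.1], [0.0, 0.4], [-0.1, 0.3], [-0.1, 1.1], [0.9, 1.0], [-0.5, 0.8]]
[4.50311e+02 2.44212e+02 2.14000e-01] [[-1.2, -0.5], [0.7, 0.5], [0.0, 0.1], [-0.4, -0.1], [0.4, 0.1], [-0.0, -0.0], [-0.1, 0.1], [-0.3, 0.4], [0.4, -0.2], [-0.2, -0.0], [-0.2, -0.6]]
tip x- [481.9  25.6  84.9] [-27.2   7.8  84.9] 0.73
tip x+ [554.4  32.5  77.7] [45.4  2.6 77.7] 0.36
rollc [495.  131.9  53.8] [  3.1 110.4  53.8] 0.03
base x- [477.2  15.   20.1] [-33.7  -2.   20.1] 0.78
base x+ [556.5  30.2  20. ] [47.  0. 20.] 0.19
[40, 0, 68] [253. 148.] [499. 200.]
[-40, 0, 68] [313.  88.] [385. 242.]
[12, 112, 45] [409. 209.] [359. 160.]
[-12, 112, 45] [425. 189.] [326. 171.]
[40, 0, 21] [253. 197.] [497. 265.]
[-40, 0, 21] [312. 137.] [385. 307.]
```

```bash
cat >> h.py <<'E'
pf=np.array([510.1,22.4,0.165]);pb=np.array([450.3,244.2,0.214])
def go(pos,head,n=None):
    "print the shift & turn values from the measured pose to pos with tool y heading `head`, pointing down"
    from bench import get_obs
    o=get_obs();R=Ro.from_quat(o["tcp_rot"])
    y=np.array([np.cos(head),np.sin(head),0]);z=np.array([0,0,-1.]);T=Ro.from_matrix(np.c_[np.cross(y,z),y,z])
    d=np.asarray(pos,float)-o["tcp_pos"]
    print("shift",np.round(R.inv().apply(d)/250,4),"turn",np.round((R.inv()*T).as_rotvec()/(np.pi/2),4),"dist",np.round(np.linalg.norm(d)),"t",o["time"],"F",np.round(o["contact_force"],1))
E
python3 - <<'E'
from h import *
R,t,f,cx,cy=cam("wrist");C=-R.T@t;print("cam",C, f)
T=Ro.from_quat([.11663,.99317,0,0]);print("cam in tool",T.inv().apply(C-[127.2,534.5,230.5]),T.inv().apply(R[2]))
p=w(pf,[[4,112,165]])[0];print(p);go(p,0.165)
E
```

```text
cam [ 45.22017161 553.90943942 373.0071566 ] 367.95802830774477
cam in tool [ 8.42461057e+01 -1.10814606e-01 -1.42507157e+02] [-0.3296592  -0.00125232  0.94409917]
[495.64941235 133.53586512 165.        ]
shift [-1.8053 -1.2192  0.2639] turn [-9.000e-04  4.000e-04  7.461e-01] dist 549.0 t 0.15 F [-0.4 -0.2 -0.3]
```

Emit:
servo_tool([
  [[-0.2,-0.13,0,0,0,0.1,0.5],[-0.4,-0.26,0,0,0,0.2,0.5],[-0.6,-0.4,0,0,0,0.3,0.5],[-0.8,-0.54,0,0,0,0.4,0.5],[-0.98,-0.66,0,0,0,0.5,0.5]],
], grip_force=20)

```text
time: 0.78
tcp_pos: [328.4, 316.0, 231.3]
tcp_rot: [0.49, 0.872, 0.0, 0.0]
contact_force: [1.1, -0.8, 0.2]
width: 42.6
grip_force: 0.0
```

```bash
python3 -c "
from h import *
go([495.6,133.5,165],.165)"
```

```text
shift [-0.9711  0.1922  0.2651] turn [0.000e+00 1.000e-04 2.426e-01] dist 256.0 t 0.775 F [ 1.1 -0.8  0.2]
```

Emit:
servo_tool([
  [[-0.25,0.05,0.06,0,0,0.08,0.5],[-0.5,0.1,0.13,0,0,0.16,0.5],[-0.75,0.15,0.2,0,0,0.2426,0.5],[-0.97,0.192,0.265,0,0,0.2426,0.5],[-0.97,0.192,0.265,0,0,0.2426,0.5]],
])

```text
time: 1.4
tcp_pos: [497.0, 133.2, 163.4]
tcp_rot: [0.646, 0.763, -0.001, -0.001]
contact_force: [0.3, 0.2, -0.7]
width: 42.5
grip_force: 0.0
```

Run:
```python
from bench import *
import cv2,numpy as np
d=get_image("wrist");np.savez("wrist1.npz",**d)
cv2.imwrite("pics/w1.png",cv2.resize(d["color"][:,:,::-1],(800,600),interpolation=cv2.INTER_CUBIC))
print(get_obs()["tcp_pos"],get_obs()["tcp_rot"])
```

```text
[496.19802551 134.33686045 163.72551561] [ 6.45715365e-01  7.63577329e-01 -8.64438793e-04 -7.63177277e-04]
```

View pics/w1.png

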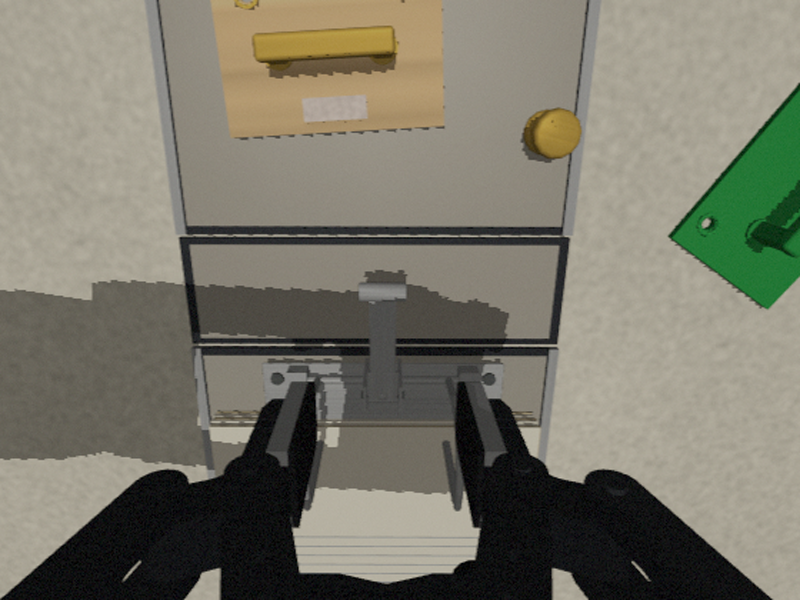

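The wrist picture shows the file squarely. The spine corners are at (181,237), (569,237), (193,345) and (557,345), and the roll runs from (359,291) to (407,291). The near edge of the board goes from (232,137) to (445,128), and the handle bar is at (325,43).

Run:
```python
from h import *
W,S,D=cam("wrist","1"),cam("scene"),cam("side")
k=lambda u,v:np.array([u*.7-.15,v*.7-.15])
L=[([-115,129,3],k(181,238)),([115,129,3],k(569,238)),([-115,58,3],k(193,344)),([115,58,3],k(557,344)),([-115,131,3],k(180,233)),([115,131,3],k(576-5,233))]
r=lambda p:np.concatenate([proj(W,w(p,X))[0]-u for X,u in L])
s=least_squares(r,[510,22,.165]);print(s.x,np.round(s.fun.reshape(-1,2),1).tolist());p=s.x
r=lambda q:np.concatenate([proj(W,w(p,[q[0]-12,112,q[1]]))[0][:1]-k(359,0)[:1],proj(W,w(p,[q[0]+12,112,q[1]]))[0][:1]-k(407,0)[:1]])
s=least_squares(r,[0,45]);print("roll dx,z",s.x)
for z in(45,50,55):
  q=proj(W,w(p,[0,112,z]))[0]
  print(z,(q+.15)/.7,(proj(W,w(p,[[-12,112,z],[12,112,z]]))+.15)/.7)
# board
L=[([-58,-40,8],k(232,137)),([58,-40,8],k(445,128)),([-33,6,39],k(254,36)),([33,6,39],k(394,28))]
r=lambda p:np.concatenate([proj(W,w(p,X))[0]-u for X,u in L])
s=least_squares(r,[450,244,.21]);print("board",s.x,np.round(s.fun.reshape(-1,2),1).tolist())
```

```text
[5.09715044e+02 2.09554165e+01 1.65170057e-01] [[-1.5, -1.3], [1.4, -1.2], [0.3, 1.8], [0.6, 2.0], [-1.1, -0.2], [0.3, -0.0]]
roll dx,z [ 5.05147685 57.10072338]
45 [373.45484668 286.00195986] [[350.45607399 285.98577949]
 [396.45515814 286.01814131]]
50 [373.22981957 289.02901286] [[349.82825273 289.01244608]
 [396.63297955 289.04558078]]
55 [372.99676939 292.16399172] [[349.17804805 292.147021  ]
 [396.81714118 292.18096361]]
board [4.51252038e+02 2.40882811e+02 2.11939323e-01] [[-0.5, 1.4], [-0.0, 0.4], [-1.2, -0.8], [1.6, -0.4]]
```

```bash
python3 -c "
from h import *
go([496.4,133.0,34],.165)"
```

```text
shift [-0.0054  0.0011  0.5189] turn [-0.0015 -0.      0.0012] dist 130.0 t 1.45 F [0.1 0.  0.2]
```

Emit:
servo_tool([
  [[-0.0054,0.001,0.2,0,0,0,0.5],[-0.0054,0.001,0.36,0,0,0,0.5],[-0.0054,0.001,0.46,0,0,0,0.5],[-0.0054,0.001,0.519,0,0,0,0.5],[-0.0054,0.001,0.519,0,0,0,0.5]],
])

```text
time: 2.08
tcp_pos: [495.0, 135.9, 35.0]
tcp_rot: [0.644, 0.765, -0.0, -0.001]
contact_force: [-0.0, -0.3, 0.0]
width: 42.6
grip_force: 0.0
```

Run:
```python
from bench import *
import cv2,numpy as np
d=get_image("wrist");np.savez("wrist2.npz",**d)
cv2.imwrite("pics/w2.png",d["color"][:,:,::-1])
o=get_obs();print(o["tcp_pos"],o["contact_force"])
```

```text
[495.90854784 135.74594326  35.80583387] [ 1.12042254 -0.05418372 -0.40562429]
```

View pics/w2.png

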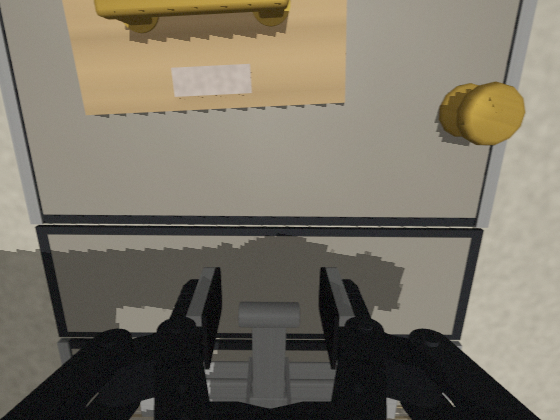

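The close wrist picture shows the roll at (239–300, 314), centred between the pads (215 and 325) and about 3 mm toward −tool x. I shift by that amount and pinch.

Emit:
servo_tool([
  [[-0.012,0,0,0,0,0,0.65],[-0.012,0,0,0,0,0,0.7],[-0.012,0,0,0,0,0,0.8],[-0.012,0,0,0,0,0,0.8],[-0.012,0,0,0,0,0,0.8]],
], grip_force=20)

```text
time: 2.75
tcp_pos: [495.7, 132.1, 35.8]
tcp_rot: [0.644, 0.765, -0.0, -0.0]
contact_force: [-4.4, -0.3, 5.6]
width: 23.3
grip_force: 19.5
```

```bash
python3 -c "
from bench import *
o=get_obs();print(o)
from h import *
R=Ro.from_quat(o['tcp_rot']);print(R.inv().apply(o['contact_force']))"
```

```text
{'time': 2.75, 'joints': array([ 4.27446863e-02,  4.13947592e-01,  1.85873356e+00, -1.45924369e-05,
        8.69954371e-01, -1.27682755e-01]), 'joint_vel': array([-6.03014046e-04, -8.12187010e-04,  3.64397911e-04, -8.71347058e-05,
        9.23647737e-04, -9.28865719e-04]), 'joint_efforts': array([-6.28317408e-01, -4.29110670e+01, -2.22860616e+01, -3.58394394e-02,
       -1.70349430e+00, -2.05521057e-03]), 'tcp_pos': array([495.74840772, 132.10087037,  35.80871968]), 'tcp_rot': array([ 6.44355058e-01,  7.64726283e-01, -3.56828093e-04, -3.80260361e-04]), 'contact_force': array([-4.40800934, -0.28279171,  5.63132102]), 'torque': array([ 0.03749363,  0.84246711, -0.02052173]), 'grip_force': 19.49696034193039, 'width': 23.26633593778645}
[ 0.46964623 -4.3979363  -5.62671154]
```

Emit:
servo_tool([
  [[-0.005,-0.002,-0.026,0,0,0,0.8],[-0.012,-0.002,-0.05,0,0,0,0.8],[-0.022,-0.002,-0.074,0,0,0,0.8],[-0.034,-0.002,-0.097,0,0,0,0.8],[-0.049,-0.002,-0.119,0,0,0,0.8]],
])

```text
time: 3.38
tcp_pos: [497.9, 119.5, 65.7]
tcp_rot: [0.644, 0.765, -0.0, 0.0]
contact_force: [-5.2, -1.9, 2.1]
width: 23.1
grip_force: 20.2
```

```bash
python3 -c "
from bench import *
o=get_obs();print(o['tcp_pos'],o['width'],o['grip_force'])
from h import *
R=Ro.from_quat(o['tcp_rot']);print(R.inv().apply(o['contact_force']))"
```

```text
[497.86115399 119.53744538  65.66171831] 23.135700942234877 20.220995843410492
[-1.0096823  -5.49672818 -2.10030119]
```

Emit:
servo_tool([
  [[0,-0.006,0,0,0,0,0.8],[0,-0.006,0,0,0,0,0.8]],
])

```text
time: 3.62
tcp_pos: [497.7, 119.2, 66.0]
tcp_rot: [0.644, 0.765, 0.001, 0.001]
contact_force: [-2.6, -3.0, 6.3]
width: 22.9
grip_force: 20.5
```

Emit:
servo_tool([
  [[0,-0.006,0,0,0,0,0.55],[0,-0.006,0,0,0,0,0.5],[0,-0.006,-0.0,0,0,0,0.5],[0.15,-0.006,-0.2,0,0,0,0.5],[0.3,-0.006,-0.4,0,0,0,0.5]],
])

```text
time: 4.25
tcp_pos: [482.1, 193.9, 165.6]
tcp_rot: [0.645, 0.764, -0.001, -0.001]
contact_force: [1.2, 0.4, 0.6]
width: 42.5
grip_force: 0.0
```

Run:
```python
from h import *
from bench import *
import cv2
go([451,242,150],.213+np.pi/2)
d=get_image("wrist");np.savez("wrist3.npz",**d);cv2.imwrite("pics/w3.png",d["color"][:,:,::-1])
```

```text
shift [ 0.2107 -0.09    0.0627] turn [-7.000e-04 -8.000e-04 -1.028e+00] dist 59.0 t 4.25 F [1.2 0.4 0.6]
```

View pics/w3.png

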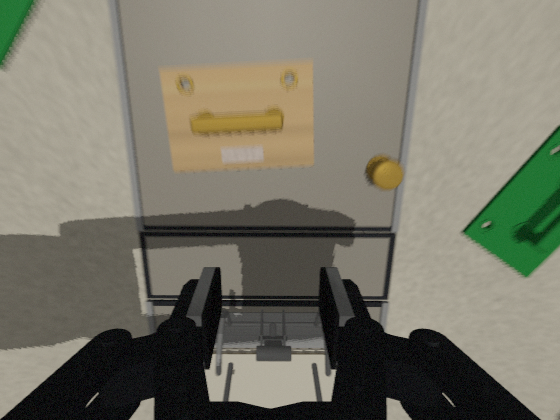

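The lever is up: the roll is at (274,353), with the open rings at (222,330) and (319,330). The board corners are at (161,68), (313,62), (314,165) and (173,171).

Run:
```python
from h import *
W=cam("wrist","3")
def fit(L,p0):
    r=lambda p:np.concatenate([proj(W,w(p,X))[0]-u for X,u in L])
    s=least_squares(r,p0);print(np.round(s.x,3),np.round(s.fun.reshape(-1,2),1).tolist());return s.x
fit([([-58,40,8],(161,68)),([58,40,8],(313,62)),([58,-40,8],(314,165)),([-58,-40,8],(173,171)),([-33,0,39],(193,122)),([33,0,39],(283,117))],[451,242,.21])
fit([([-115,129,3],(144,234)),([115,129,3],(394,234)),([-115,131,3],(140,229)),([115,131,3],(398,229)),([-115,58,3],(149,299)),([115,58,3],(388,299))],[510,22,.165])
from bench import get_obs;o=get_obs();print(o["tcp_pos"])
```

```text
[4.50272e+02 2.44779e+02 2.10000e-01] [[0.1, -1.0], [0.4, -1.7], [-0.4, -1.0], [1.4, -1.4], [-1.6, 1.7], [0.3, 2.9]]
[5.10925e+02 2.18070e+01 1.68000e-01] [[-3.1, -1.9], [2.8, -1.8], [0.7, 1.0], [-1.0, 1.2], [0.4, 1.1], [0.3, 1.3]]
[484.6999708 198.8353698 173.1477077]
```

Emit:
servo_tool([
  [[0.05,-0.02,0,0,0,-0.115,0.5],[0.1,-0.04,0,0,0,-0.23,0.5],[0.15,-0.07,0,0,0,-0.345,0.5],[0.19,-0.09,0.02,0,0,-0.46,0.5],[0.19,-0.09,0.05,0,0,-0.575,0.5]],
])

```text
time: 4.92
tcp_pos: [451.9, 237.1, 152.4]
tcp_rot: [0.242, 0.97, 0.0, 0.0]
contact_force: [-0.9, -0.5, 0.3]
width: 42.7
grip_force: 0.0
```

```bash
python3 -c "
from h import *
go([450.6,243.2,90],.211+np.pi/2)"
```

```text
shift [0.016  0.019  0.2496] turn [ 3.000e-04  4.000e-04 -4.462e-01] dist 63.0 t 4.925 F [-0.9 -0.5  0.3]
```

Emit:
servo_tool([
  [[0.008,0.01,0.06,0,0,-0.115,0.5],[0.016,0.019,0.12,0,0,-0.23,0.5],[0.016,0.019,0.18,0,0,-0.345,0.5],[0.016,0.019,0.25,0,0,-0.446,0.5],[0.016,0.019,0.25,0,0,-0.446,0.5]],
])

```text
time: 5.55
tcp_pos: [449.9, 242.2, 88.7]
tcp_rot: [-0.101, 0.995, -0.0, -0.001]
contact_force: [-0.4, 0.2, 0.2]
width: 42.9
grip_force: 0.0
```

Emit:
servo_tool([
  [[0,0,0,0,0,0,0.5],[0,0,0,0,0,0,0.5]],
])

```text
time: 5.8
tcp_pos: [451.5, 242.7, 90.8]
tcp_rot: [-0.101, 0.995, 0.0, 0.001]
contact_force: [-0.0, 1.0, 0.0]
width: 42.6
grip_force: 0.0
```

Run:
```python
from h import *
from bench import *
import cv2
go([450.6,243.2,16],.211+np.pi/2);print(get_obs()["tcp_pos"])
d=get_image("wrist");np.savez("wrist4.npz",**d);cv2.imwrite("pics/w4.png",d["color"][:,:,::-1])
```

```text
shift [0.0035 0.0028 0.2993] turn [ 0.0001  0.001  -0.0058] dist 75.0 t 5.8 F [-0.  1.  0.]
[451.47817241 242.65781512  90.81419943]
```

View pics/w4.png

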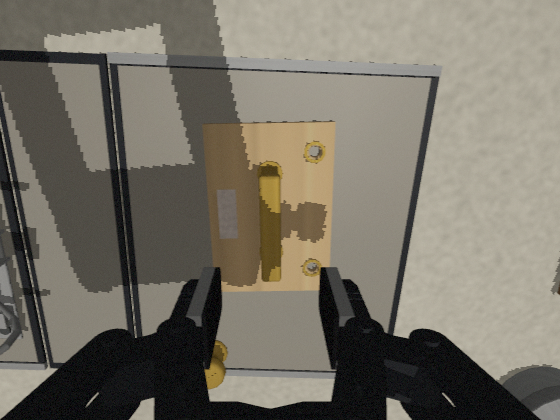

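The wrist picture over the board shows its corners at (203,124), (335,122), (328,291) and (213,292), and its holes at (314,151) and (312,267). The bar is vertical at column 271, centred between the fingers.

Run:
```python
from h import *
W=cam("wrist","4")
def fit(L,p0):
    r=lambda p:np.concatenate([proj(W,w(p,X))[0]-u for X,u in L])
    s=least_squares(r,p0);print(np.round(s.x,3),np.round(s.fun.reshape(-1,2),1).tolist());return s.x
fit([([-58,-40,8],(203,123)),([-58,40,8],(335,122)),([58,40,8],(328,291)),([58,-40,8],(213,292)),([-40,28,8],(314,151)),([40,28,8],(312,267)),([33,0,39],(272,281))],[451,242,.21])
C=-W[0].T@W[1];T=Ro.from_quat([-.101,.995,0,0]);print("TCP from cam",C-T.apply([84.25,-.11,-142.5]))
```

```text
[4.49912e+02 2.41698e+02 2.14000e-01] [[-0.8, 0.2], [0.6, -0.5], [-0.1, -1.2], [1.3, -1.0], [0.7, 0.6], [-0.5, 0.2], [-1.2, 1.3]]
TCP from cam [451.12979957 242.00021938  90.62036908]
```

Emit:
servo_tool([
  [[0.005,0,0.1,0,0,-0.008,0.5],[0.005,0,0.2,0,0,-0.008,0.5],[0.005,0,0.26,0,0,-0.008,0.5],[0.005,0,0.298,0,0,-0.008,0.5],[0.005,0,0.298,0,0,-0.008,0.5]],
])

```text
time: 6.48
tcp_pos: [449.5, 242.2, 15.3]
tcp_rot: [-0.108, 0.994, -0.0, -0.0]
contact_force: [-0.1, -0.8, 0.8]
width: 42.8
grip_force: 0.0
```

Emit:
servo_tool([
  [[0,0,0,0,0,0,0.75],[0,0,0,0,0,0,0.95],[0,0,0,0,0,0,0.95],[0,0,0,0,0,0,0.95]],
], grip_force=40)

```text
time: 6.98
tcp_pos: [450.4, 242.5, 16.4]
tcp_rot: [-0.108, 0.994, 0.0, 0.001]
contact_force: [-0.1, -0.1, 6.0]
width: 11.2
grip_force: 39.7
```

Emit:
servo_tool([
  [[0,0,-0.08,0,0,0,0.95],[0,0,-0.22,0,0,0,0.95],[0,0,-0.38,0,0,0,0.95],[0,0,-0.52,0,0,0,0.95],[0,0,-0.54,0,0,0,0.95]],
])

```text
time: 7.6
tcp_pos: [451.0, 242.6, 152.8]
tcp_rot: [-0.108, 0.994, 0.0, 0.002]
contact_force: [-0.1, -0.0, -1.4]
width: 10.9
grip_force: 39.2
```

Emit:
servo_tool([
  [[0,0,0,0,0,0,0.95],[0,0,0,0,0,0,0.95]],
])

```text
time: 7.85
tcp_pos: [448.5, 241.9, 148.8]
tcp_rot: [-0.108, 0.994, -0.0, -0.002]
contact_force: [0.7, 0.3, -1.6]
width: 11.1
grip_force: 39.2
```

Run:
```python
from h import *
from bench import *
import cv2
d=get_image("wrist");np.savez("wrist5.npz",**d);cv2.imwrite("pics/w5.png",d["color"][:,:,::-1])
o=get_obs();print(o["tcp_pos"],o["tcp_rot"],o["contact_force"])
```

```text
[448.62725228 241.88444332 148.90477139] [-1.07785520e-01  9.94172862e-01 -2.77616233e-04 -1.58899423e-03] [-0.75296387 -1.1178552  -1.29941081]
```

View pics/w5.png

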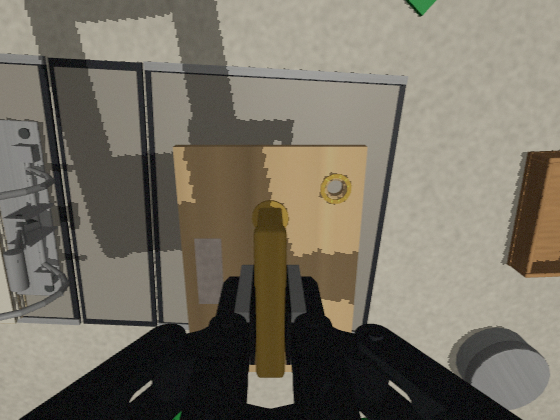

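The board hangs level in the grip: the far corners are at (174,147) and (366,147), the visible hole is at (336,188), and the bar runs from (271,208) to (272,376).

Run:
```python
from h import *
R0=np.load("wrist0.npz");T0=Ro.from_quat([ 1.16633325e-01,9.93174624e-01,-3e-4,-3e-4])
# camera in tool frame: R_ct, centre
Rct=R0["R"]@T0.as_matrix();c=np.array([84.25,-.11,-142.5])
W=cam("wrist","5");C=(Rct,-Rct@c,W[2],W[3],W[4])
# board frame in tool: board x=-tool x, board y=tool y, z=-tool z
def bt(p,X):
    X=np.array(X,float);Q=Ro.from_rotvec([0,p[3],p[2]]).apply(X-[0,0,31.5])
    return np.array([p[0]-Q[0],p[1]+Q[1],-18.5-Q[2]])
L=[([-58,-40,5],(174,147)),([-58,40,5],(366,147)),([-40,28,5],(336,188)),([-33,0,36],(271,209)),([33,0,36],(272,375)),([33,-6,36],(257,376)),([33,6,36],(285,375))]
r=lambda p:np.concatenate([proj(C,bt(p,X))[0]-u for X,u in L])
s=least_squares(r,[0,0,0,0]);print(s.x,np.round(s.fun.reshape(-1,2),1).tolist());p=s.x
print("holes mid in tool",bt(p,[0,28,0]))
```

```text
[ 5.68905720e+00  2.96498101e-01 -4.31142820e-04 -1.90532441e-01] [[5.6, -3.7], [-3.3, -3.6], [-1.9, -3.5], [0.3, 1.8], [-0.9, 3.2], [-1.3, 2.2], [1.5, 3.3]]
holes mid in tool [-0.28846611 28.29520561 12.42881493]
```

```bash
cat > grip.py <<'E'
from h import *
R0=np.load("wrist0.npz");T0=Ro.from_quat([ 1.16633325e-01,9.93174624e-01,-3e-4,-3e-4])
Rct=R0["R"]@T0.as_matrix();c=np.array([84.25,-.11,-142.5])
W=cam("wrist","5");C=(Rct,-Rct@c,W[2],W[3],W[4])
def bt(p,X):
    X=np.array(X,float);Q=Ro.from_rotvec([0,p[3],p[2]]).apply(X-[0,0,31.5])
    return np.array([p[0]-Q[0],p[1]+Q[1],p[4]-Q[2]])
def fitb(L):
    r=lambda p:np.concatenate([proj(C,bt(p,X))[0]-u for X,u in L]+[[(p[4]+18.5)*1.]])
    s=least_squares(r,[0,0,0,0,-18]);print(np.round(s.x,4),np.round(s.fun[:-1].reshape(-1,2),1).tolist());p=s.x
    print("holes mid in tool",bt(p,[0,28,0]))
E
python3 - <<'E'
from grip import *
fitb([([-58,-40,5],(174,147)),([-58,40,5],(366,147)),([-40,28,5],(336,188)),([-33,-6,36],(254,235)),([-33,6,36],(287,235)),([33,-6,36],(257,376)),([33,6,36],(285,375))])
E
```

```text
[-1.12500e+00  1.31200e-01  3.60000e-03  3.54000e-02 -1.59326e+01] [[-1.1, 0.3], [1.5, -0.4], [-0.3, 0.4], [-0.3, -0.3], [0.3, -0.4], [-0.2, -0.0], [0.2, 0.9]]
holes mid in tool [ 0.0911688  28.1290515  15.54583959]
```

```bash
python3 -c "
from h import *
go([518.8,-6.3,150],.165+np.pi/2)"
```

```text
shift [-0.0614 -1.0298 -0.0044] turn [-0.0002 -0.002   0.0325] dist 258.0 t 7.9 F [-0.8 -1.1 -1.3]
```

Emit:
servo_tool([
  [[-0.012,-0.15,0,0,0,0.01,0.95],[-0.024,-0.35,0,0,0,0.02,0.95],[-0.036,-0.55,0,0,0,0.0325,0.95],[-0.048,-0.75,0,0,0,0.0325,0.95],[-0.061,-0.95,0,0,0,0.0325,0.95]],
])

```text
time: 8.52
tcp_pos: [515.1, 12.0, 149.4]
tcp_rot: [-0.082, 0.997, 0.0, -0.001]
contact_force: [0.2, -0.2, -1.5]
width: 11.0
grip_force: 39.3
```

Emit:
servo_tool([
  [[0,-0.04,0,0,0,0,0.95],[0,-0.07,0.02,0,0,0,0.95],[0,-0.076,0.04,0,0,0,0.95],[0,-0.076,0.06,0,0,0,0.95],[0,-0.076,0.06,0,0,0,0.95]],
])

```text
time: 9.15
tcp_pos: [518.0, -4.2, 135.0]
tcp_rot: [-0.083, 0.997, 0.0, -0.001]
contact_force: [0.4, 0.1, -1.4]
width: 11.2
grip_force: 39.4
```

Emit:
servo_tool([
  [[0,0,0,0,0,0,0.95],[0,0,0,0,0,0,0.95],[0,0,0,0,0,0,0.95]],
])

```text
time: 9.52
tcp_pos: [518.7, -5.2, 135.8]
tcp_rot: [-0.082, 0.997, -0.0, 0.0]
contact_force: [-0.4, -0.3, -1.8]
width: 11.1
grip_force: 39.4
```

Run:
```python
from h import *
from bench import *
import cv2
go([518.8,-6.3,135],.165+np.pi/2);o=get_obs();print(o["tcp_pos"],o["contact_force"])
a=[]
for n in("wrist","side","scene"):
    d=get_image(n);np.savez(n+"6.npz",**d);a.append(d["color"][:,:,::-1])
for _ in range(2): go([518.8,-6.3,135],.165+np.pi/2)
# composite: wrist full (400x300), side and scene crops enlarged
s=cv2.resize(a[1][150:255,195:335],(400,300),interpolation=cv2.INTER_CUBIC)
k=cv2.resize(a[2][195:282,225:341],(400,300),interpolation=cv2.INTER_CUBIC)
cv2.imwrite("pics/m6.png",np.vstack([np.hstack([cv2.resize(a[0],(400,300)),s]),np.hstack([k,cv2.resize(a[0][0:300,:400],(400,300))])]))
```

```text
shift [ 0.0003 -0.0045  0.0031] turn [-0.0001  0.0002  0.0001] dist 1.0 t 9.525 F [-0.4 -0.3 -1.8]
[518.69698861  -5.16795402 135.77463658] [-0.3559824  -0.27341427 -1.77934776]
shift [-0.     -0.0042  0.0026] turn [-0.      0.0001 -0.    ] dist 1.0 t 9.675 F [-0.2  0.4 -2. ]
shift [-0.     -0.0042  0.0026] turn [-0.      0.0001 -0.    ] dist 1.0 t 9.675 F [-0.2  0.4 -2. ]
```

View pics/m6.png

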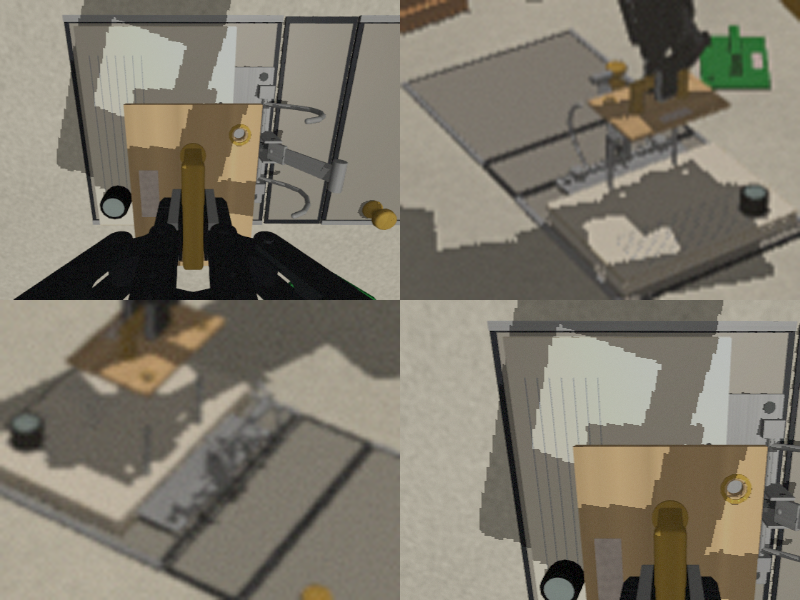

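The composite shows the board level over the posts. In the wrist view it is parallel to the file edge, with the visible hole at (240,133), the lever up and the rings open on the right. From here I go down by feel.

Emit:
servo_tool([
  [[0,-0.004,0.06,0,0,0,0.95],[0,-0.004,0.11,0,0,0,0.95],[0,-0.004,0.14,0,0,0,0.95],[0,-0.004,0.14,0,0,0,0.95],[0,-0.004,0.14,0,0,0,0.95]],
])

```text
time: 10.3
tcp_pos: [519.0, -6.3, 100.7]
tcp_rot: [-0.082, 0.997, -0.0, 0.0]
contact_force: [0.3, -0.1, -2.1]
width: 11.1
grip_force: 39.4
```

Emit:
servo_tool([
  [[0,0,0.008,0,0,0,0.95],[0,0,0.016,0,0,0,0.95],[0,0,0.016,0,0,0,0.95]],
])

```text
time: 10.68
tcp_pos: [518.6, -6.2, 96.5]
tcp_rot: [-0.082, 0.997, 0.0, -0.0]
contact_force: [-0.6, -0.0, 0.0]
width: 11.0
grip_force: 39.4
```

Emit:
servo_tool([
  [[0,0,0.008,0,0,0,0.95],[0,0,0.016,0,0,0,0.95],[0,0,0.016,0,0,0,0.95]],
])

```text
time: 11.05
tcp_pos: [518.6, -6.2, 92.3]
tcp_rot: [-0.082, 0.997, 0.0, -0.0]
contact_force: [0.3, 0.0, -0.9]
width: 11.0
grip_force: 39.4
```

Emit:
servo_tool([
  [[0,0,0.008,0,0,0,0.95],[0,0,0.008,0,0,0,0.95]],
])

```text
time: 11.3
tcp_pos: [518.6, -6.2, 90.4]
tcp_rot: [-0.082, 0.997, 0.0, -0.0]
contact_force: [-0.1, 0.2, -0.8]
width: 11.1
grip_force: 39.4
```

Emit:
servo_tool([
  [[0,0,0.006,0,0,0,0.95],[0,0,0.006,0,0,0,0.95]],
])

```text
time: 11.55
tcp_pos: [518.7, -6.2, 88.9]
tcp_rot: [-0.082, 0.997, 0.0, -0.0]
contact_force: [-0.6, -0.6, -1.3]
width: 11.4
grip_force: 39.4
```

Emit:
servo_tool([
  [[0,0,0.006,0,0,0,0.95],[0,0,0.006,0,0,0,0.95]],
])

```text
time: 11.8
tcp_pos: [518.6, -6.2, 87.4]
tcp_rot: [-0.082, 0.997, 0.0, -0.0]
contact_force: [-0.1, -0.7, -1.3]
width: 11.3
grip_force: 39.4
```

Emit:
servo_tool([
  [[0,0,0.006,0,0,0,0.95],[0,0,0.006,0,0,0,0.95]],
])

```text
time: 12.05
tcp_pos: [518.6, -6.2, 85.9]
tcp_rot: [-0.082, 0.997, 0.0, -0.0]
contact_force: [0.4, 0.2, -0.5]
width: 11.4
grip_force: 39.4
```

```bash
python3 -c "
from h import *
from bench import *
o=get_obs();R=Ro.from_quat(o['tcp_rot']).inv();print(o['tcp_pos'],R.apply(o['contact_force']),R.apply(o['torque']))"
```

```text
[518.63076725  -6.17364706  85.91359292] [-0.42683617  0.12376968  0.46752148] [ 0.01982251 -0.01135771 -0.02571666]
```

Emit:
servo_tool([
  [[0,0,0.006,0,0,0,0.95],[0,0,0.006,0,0,0,0.95]],
])

```text
time: 12.3
tcp_pos: [518.7, -6.2, 84.4]
tcp_rot: [-0.082, 0.997, 0.0, -0.0]
contact_force: [-0.5, 0.0, -0.8]
width: 11.3
grip_force: 39.4
```

Emit:
servo_tool([
  [[0,0,0.006,0,0,0,0.95],[0,0,0.006,0,0,0,0.95]],
])

```text
time: 12.55
tcp_pos: [518.6, -6.2, 82.9]
tcp_rot: [-0.082, 0.997, 0.0, -0.0]
contact_force: [-0.4, 0.2, -0.0]
width: 11.5
grip_force: 39.4
```

Emit:
servo_tool([
  [[0,0,0.006,0,0,0,0.95],[0,0,0.006,0,0,0,0.95]],
])

```text
time: 12.8
tcp_pos: [518.6, -6.2, 81.4]
tcp_rot: [-0.082, 0.997, 0.0, -0.0]
contact_force: [0.5, 0.4, -0.8]
width: 11.5
grip_force: 39.4
```

Emit:
servo_tool([
  [[0,0,0.006,0,0,0,0.95],[0,0,0.006,0,0,0,0.95]],
])

```text
time: 13.05
tcp_pos: [518.7, -6.2, 79.9]
tcp_rot: [-0.082, 0.997, 0.0, -0.0]
contact_force: [0.7, -0.6, -0.8]
width: 11.2
grip_force: 39.4
```

Emit:
servo_tool([
  [[0.008,0,0,0,0,0,0.95],[0.008,0,0,0,0,0,0.95]],
])

```text
time: 13.3
tcp_pos: [517.6, -6.5, 80.3]
tcp_rot: [-0.082, 0.997, -0.0, 0.001]
contact_force: [3.4, 0.8, -3.0]
width: 10.9
grip_force: 39.2
```

```bash
python3 -c "
from h import *
from bench import *
o=get_obs();R=Ro.from_quat(o['tcp_rot']).inv();print(o['tcp_pos'],R.apply(o['contact_force']),R.apply(o['torque']))"
```

```text
[517.59023534  -6.53048343  80.33082133] [-3.49152629  0.23673375  3.00983874] [-0.02777644 -0.52422324  0.06145884]
```

Emit:
servo_tool([
  [[-0.016,0,0,0,0,0,0.95],[-0.016,0,0,0,0,0,0.95]],
])

```text
time: 13.55
tcp_pos: [520.2, -5.9, 79.8]
tcp_rot: [-0.083, 0.997, 0.0, -0.001]
contact_force: [-1.3, -0.1, -0.9]
width: 11.4
grip_force: 39.5
```

```bash
python3 -c "
from h import *
from bench import *
o=get_obs();R=Ro.from_quat(o['tcp_rot']).inv();print(o['tcp_pos'],R.apply(o['contact_force']),R.apply(o['torque']))"
```

```text
[520.19595971  -5.87131135  79.83502263] [1.33543892 0.16613927 0.95131535] [0.04044141 0.11619932 0.00047434]
```

Emit:
servo_tool([
  [[0.007,0,0.01,0,0,0,0.95],[0.007,0,0.025,0,0,0,0.95],[0.007,0,0.04,0,0,0,0.95],[0.007,0,0.055,0,0,0,0.95],[0.007,0,0.07,0,0,0,0.95]],
])

```text
time: 14.18
tcp_pos: [519.0, -6.2, 62.3]
tcp_rot: [-0.082, 0.997, 0.0, -0.0]
contact_force: [-0.6, -0.1, -1.3]
width: 11.3
grip_force: 39.4
```

Emit:
servo_tool([
  [[0,0,0.015,0,0,0,0.95],[0,0,0.03,0,0,0,0.95],[0,0,0.045,0,0,0,0.95],[0,0,0.06,0,0,0,0.95],[0,0,0.06,0,0,0,0.95]],
])

```text
time: 14.8
tcp_pos: [518.7, -6.1, 47.2]
tcp_rot: [-0.082, 0.997, 0.0, -0.0]
contact_force: [-0.4, 1.0, -1.9]
width: 11.4
grip_force: 39.4
```

Free all the way. Now the last millimetres.

Emit:
servo_tool([
  [[0,0,0.012,0,0,0,0.95],[0,0,0.024,0,0,0,0.95],[0,0,0.024,0,0,0,0.95]],
])

```text
time: 15.18
tcp_pos: [518.8, -6.1, 41.3]
tcp_rot: [-0.082, 0.997, 0.0, -0.0]
contact_force: [-0.6, 0.6, -1.5]
width: 11.3
grip_force: 39.4
```

Emit:
servo_tool([
  [[0,0,0.008,0,0,0,0.95],[0,0,0.008,0,0,0,0.95]],
])

```text
time: 15.42
tcp_pos: [518.9, -6.2, 39.5]
tcp_rot: [-0.082, 0.997, 0.0, -0.0]
contact_force: [-0.1, -0.6, -1.2]
width: 10.6
grip_force: 39.4
```

Emit:
servo_tool([
  [[0,0,0.006,0,0,0,0.95],[0,0,0.006,0,0,0,0.95]],
])

```text
time: 15.68
tcp_pos: [518.9, -6.2, 38.0]
tcp_rot: [-0.082, 0.997, 0.0, -0.0]
contact_force: [0.9, 0.5, -1.7]
width: 10.9
grip_force: 39.4
```

Emit:
servo_tool([
  [[0,0,0.006,0,0,0,0.95],[0,0,0.006,0,0,0,0.95]],
])

```text
time: 15.92
tcp_pos: [518.9, -6.2, 36.4]
tcp_rot: [-0.082, 0.997, 0.0, -0.0]
contact_force: [-1.1, 0.5, -1.4]
width: 10.8
grip_force: 39.4
```

Emit:
servo_tool([
  [[0,0,0.004,0,0,0,0.95],[0,0,0.004,0,0,0,0.95]],
])

```text
time: 16.18
tcp_pos: [518.9, -6.2, 35.5]
tcp_rot: [-0.082, 0.997, 0.0, -0.0]
contact_force: [-0.5, 0.1, -1.4]
width: 11.3
grip_force: 39.4
```

Emit:
servo_tool([
  [[0,0,0.004,0,0,0,0.95],[0,0,0.004,0,0,0,0.95]],
])

```text
time: 16.42
tcp_pos: [519.0, -6.2, 34.5]
tcp_rot: [-0.082, 0.997, 0.0, -0.0]
contact_force: [0.5, -0.4, -1.4]
width: 11.0
grip_force: 39.4
```

Emit:
servo_tool([
  [[0,0,0.004,0,0,0,0.95],[0,0,0.004,0,0,0,0.95]],
])

```text
time: 16.68
tcp_pos: [519.0, -6.2, 34.4]
tcp_rot: [-0.083, 0.997, -0.0, 0.0]
contact_force: [-2.5, -0.0, 5.4]
width: 11.3
grip_force: 40.4
```

Emit:
servo_tool([
  [[0,0,0.004,0,0,0,0.95],[0,0,0.004,0,0,0,0.95]],
])

```text
time: 16.92
tcp_pos: [519.1, -6.2, 34.3]
tcp_rot: [-0.083, 0.997, -0.0, 0.0]
contact_force: [-5.6, 0.6, 15.2]
width: 11.1
grip_force: 41.5
```

Emit:
servo_tool([
  [[0,0,-0.006,0,0,0,0.95],[0,0,-0.006,0,0,0,0.7],[0,0,-0.006,0,0,0,0.6],[0,0,-0.006,0,0,0,0.6]],
])

```text
time: 17.42
tcp_pos: [519.0, -6.2, 33.9]
tcp_rot: [-0.082, 0.997, 0.0, -0.0]
contact_force: [-0.2, 0.1, -0.4]
width: 34.5
grip_force: 0.0
```

Emit:
servo_tool([
  [[0,0,-0.1,0,0,0,0.6],[0,0,-0.25,0,0,0,0.6],[0,0,-0.42,0,0,0,0.6],[0,0,-0.5,0,0,0,0.6],[0,0,-0.5,0,0,0,0.6]],
])

```text
time: 18.05
tcp_pos: [520.2, -6.4, 160.6]
tcp_rot: [-0.082, 0.997, -0.001, 0.002]
contact_force: [-0.7, 0.8, -1.0]
width: 34.2
grip_force: 0.0
```

Run:
```python
from h import *
from bench import *
d=get_image("wrist");np.savez("wrist7.npz",**d)
d=get_image("side");np.savez("side7.npz",**d)
# tan-coloured blob of the board in wrist view vs predicted outline of filed board
import cv2
hsv=cv2.cvtColor(np.load("wrist7.npz")["color"],cv2.COLOR_RGB2HSV)
m=((hsv[...,0]>8)&(hsv[...,0]<22)&(hsv[...,1]>90)&(hsv[...,2]>50)).astype(np.uint8)
n,l,s,c=cv2.connectedComponentsWithStats(m);print([tuple(x) for x in s[1:] if x[4]>500])
pm=[514.2+.0,21.4,.165];W=cam("wrist","7")
print(np.round(proj(W,w(pm,[[x,y,26] for x,y in((-58,-68),(-58,12),(58,12),(58,-68))]))))
go([514,20,160],.165)
```

```text
[(np.int32(217), np.int32(115), np.int32(108), np.int32(142), np.int32(12542)), (np.int32(493), np.int32(265), np.int32(44), np.int32(37), np.int32(769))]
[[217. 115.]
 [326. 115.]
 [319. 257.]
 [224. 257.]]
shift [ 0.0006  0.1057 -0.0071] turn [-3.e-04 -7.e-04  1.e+00] dist 26.0 t 18.15 F [ 0.1  0.3 -0.4]
```

The wrist blob (217,115)–(325,257) matches the predicted outline of the filed board exactly. Now the lever: I go over the raised roll with the fingers shut.

```bash
python3 -c "
from h import *
go([500.9,101.3,125],.165+np.pi/2)
for a in [1.04,.95,.86,.77,.68,.59,.5,.41,.32,.23,.18,.14]: print(a,np.round([65*np.cos(a)+48-80.9,44+65*np.sin(a)+5],1))"
```

```text
shift [-0.0013  0.4351  0.133 ] turn [ 0.0003 -0.0007 -0.    ] dist 114.0 t 18.15 F [ 0.1  0.3 -0.4]
1.04 [  0.  105.1]
0.95 [  4.9 101.9]
0.86 [ 9.5 98.3]
0.77 [13.8 94.2]
0.68 [17.6 89.9]
0.59 [21.1 85.2]
0.5 [24.1 80.2]
0.41 [26.7 74.9]
0.32 [28.8 69.4]
0.23 [30.4 63.8]
0.18 [31.  60.6]
0.14 [31.5 58.1]
```

Emit:
servo_tool([
  [[0,0.12,0,0,0,0,1],[0,0.28,0,0,0,0,1],[-0.001,0.42,0.03,0,0,0,1],[-0.001,0.435,0.1,0,0,0,1],[-0.001,0.435,0.133,0,0,0,1]],
])

```text
time: 18.77
tcp_pos: [499.7, 101.7, 123.4]
tcp_rot: [-0.083, 0.997, 0.0, -0.002]
contact_force: [0.4, 0.1, 0.3]
width: 0.2
grip_force: 0.0
```

Emit:
servo_tool([
  [[0,0,0.02,0,0,0,1],[0,0,0.04,0,0,0,1],[0,0,0.04,0,0,0,1]],
])

```text
time: 19.15
tcp_pos: [501.4, 100.7, 115.6]
tcp_rot: [-0.082, 0.997, 0.0, -0.0]
contact_force: [-0.7, -0.2, 0.4]
width: 0.1
grip_force: 0.0
```

```bash
python3 -c "
from h import *
from bench import *
go([500.9,101.3,112],.165+np.pi/2);print(get_obs()['tcp_pos'],get_obs()['width'])"
```

```text
shift [0.0015 0.0027 0.0143] turn [ 0.     -0.0003 -0.0005] dist 4.0 t 19.15 F [-0.7 -0.2  0.4]
[501.3708046  100.69648139 115.57377702] 0.051005100396691865
```

Emit:
servo_tool([
  [[0.001,0.002,0.016,0,0,0,1],[0.001,0.002,0.032,0,0,0,1],[0.001,0.01,0.044,0,0,0,1],[0.001,0.014,0.05,0,0,0,1]],
])

```text
time: 19.65
tcp_pos: [500.8, 104.5, 103.7]
tcp_rot: [-0.083, 0.997, -0.0, 0.0]
contact_force: [-2.5, -1.0, 8.0]
width: 0.3
grip_force: 3.9
```

Emit:
servo_tool([
  [[0,0.01,0.008,0,0,0,1],[0,0.02,0.018,0,0,0,1],[0,0.03,0.028,0,0,0,1]],
])

```text
time: 20.02
tcp_pos: [499.7, 112.8, 97.9]
tcp_rot: [-0.082, 0.997, 0.0, 0.001]
contact_force: [-4.0, 2.4, 15.5]
width: 0.1
grip_force: 7.4
```

Emit:
servo_tool([
  [[0,0.012,0.016,0,0,0,1],[0,0.026,0.034,0,0,0,1],[0,0.036,0.052,0,0,0,1]],
])

```text
time: 20.4
tcp_pos: [498.0, 124.4, 85.9]
tcp_rot: [-0.082, 0.997, 0.003, 0.001]
contact_force: [-8.0, 15.1, 22.7]
width: -0.2
grip_force: 11.4
```

Emit:
servo_tool([
  [[0,0.01,0.018,0,0,0,1],[0,0.018,0.036,0,0,0,1],[0,0.024,0.052,0,0,0,1]],
])

```text
time: 20.78
tcp_pos: [497.6, 129.0, 71.7]
tcp_rot: [-0.082, 0.997, 0.001, 0.001]
contact_force: [-1.3, 5.8, 7.0]
width: -0.4
grip_force: 3.8
```

```bash
python3 -c "
from h import *
from bench import *
o=get_obs();d=o['tcp_pos'][:2]-[514.2,21.4];print(d@[.9864,.1643],d@[-.1643,.9864],o['tcp_pos'][2],o['contact_force'])"
```

```text
1.26172716187493 108.84333885859489 71.704311625194 [-1.332115    5.79074406  7.01504521]
```

Emit:
servo_tool([
  [[0,0.004,0.01,0,0,0,1],[0,0.007,0.02,0,0,0,1],[0,0.007,0.02,0,0,0,1]],
])

```text
time: 21.15
tcp_pos: [497.0, 128.9, 65.5]
tcp_rot: [-0.083, 0.997, 0.0, 0.001]
contact_force: [1.0, 2.7, 1.9]
width: 0.3
grip_force: 1.6
```

Emit:
servo_tool([
  [[0,0.002,0.008,0,0,0,1],[0,0.002,0.008,0,0,0,1]],
])

```text
time: 21.4
tcp_pos: [496.5, 128.8, 63.1]
tcp_rot: [-0.082, 0.997, -0.0, -0.0]
contact_force: [-0.1, 0.7, 2.2]
width: 0.3
grip_force: 0.9
```

Emit:
servo_tool([
  [[0,0.001,0.006,0,0,0,1],[0,0.001,0.006,0,0,0,1]],
])

```text
time: 21.65
tcp_pos: [496.2, 129.0, 61.5]
tcp_rot: [-0.082, 0.997, -0.0, -0.0]
contact_force: [1.4, 0.8, 0.9]
width: 0.1
grip_force: 0.3
```

Emit:
servo_tool([
  [[0,0.004,0.005,0,0,0,1],[0,0.004,0.005,0,0,0,1]],
])

```text
time: 21.9
tcp_pos: [495.9, 130.1, 60.2]
tcp_rot: [-0.082, 0.997, -0.0, -0.0]
contact_force: [-1.0, 0.5, -0.3]
width: -0.7
grip_force: 0.1
```

Emit:
servo_tool([
  [[0,0.003,0.004,0,0,0,1],[0,0.003,0.004,0,0,0,1]],
])

```text
time: 22.15
tcp_pos: [496.0, 131.0, 59.4]
tcp_rot: [-0.082, 0.997, 0.0, -0.0]
contact_force: [0.4, 0.8, 0.2]
width: 0.0
grip_force: 0.0
```

Emit:
servo_tool([
  [[0,0.002,0.003,0,0,0,1],[0,0.002,0.003,0,0,0,1]],
])

```text
time: 22.4
tcp_pos: [496.0, 131.5, 58.7]
tcp_rot: [-0.082, 0.997, 0.0, -0.0]
contact_force: [-0.6, -0.4, 0.6]
width: -0.3
grip_force: 0.0
```

Emit:
servo_tool([
  [[0,0,0.003,0,0,0,1],[0,0,0.003,0,0,0,1]],
])

```text
time: 22.65
tcp_pos: [496.0, 131.5, 58.0]
tcp_rot: [-0.082, 0.997, 0.0, -0.0]
contact_force: [-0.3, -0.1, 0.1]
width: -0.0
grip_force: 0.0
```

Emit:
servo_tool([
  [[0,0,0.003,0,0,0,1],[0,0,0.003,0,0,0,1]],
])

```text
time: 22.9
tcp_pos: [496.2, 131.5, 57.5]
tcp_rot: [-0.082, 0.997, 0.0, 0.0]
contact_force: [0.3, -0.5, 1.8]
width: -0.0
grip_force: 1.1
```

Emit:
servo_tool([
  [[0,0,0.003,0,0,0,1],[0,0,0.003,0,0,0,1]],
])

```text
time: 23.15
tcp_pos: [496.2, 131.6, 57.0]
tcp_rot: [-0.082, 0.997, 0.0, 0.0]
contact_force: [-1.7, 1.3, 5.3]
width: -0.2
grip_force: 2.9
```

Emit:
servo_tool([
  [[0,0,0.002,0,0,0,1],[0,0,0.002,0,0,0,1]],
])

```text
time: 23.4
tcp_pos: [496.3, 131.7, 56.8]
tcp_rot: [-0.082, 0.997, 0.0, 0.0]
contact_force: [-2.3, 1.8, 8.1]
width: -0.1
grip_force: 4.0
```

Emit:
servo_tool([
  [[0,0,0.001,0,0,0,1],[0,0,0.001,0,0,0,1]],
])

```text
time: 23.65
tcp_pos: [496.3, 131.7, 56.7]
tcp_rot: [-0.082, 0.997, 0.0, 0.0]
contact_force: [-2.2, 1.0, 8.6]
width: -0.1
grip_force: 4.5
```

Emit:
servo_tool([
  [[0,0,-0.1,0,0,0,1],[0,0,-0.3,0,0,0,1],[0,0,-0.5,0,0,0,1],[0.15,0.1,-0.6,0,0,0,1],[0.3,0.25,-0.7,0,0,0,1]],
])

```text
time: 24.28
tcp_pos: [411.3, 180.6, 231.6]
tcp_rot: [-0.081, 0.997, -0.0, 0.0]
contact_force: [0.2, 1.2, 0.7]
width: -0.2
grip_force: 0.0
```

Emit:
servo_tool([
  [[0.2,0.15,0,0,0,0,1],[0.4,0.3,0,0,0,0,1],[0.6,0.45,0,0,0,0,1],[0.7,0.6,0,0,0,0,1],[0.7,0.75,0,0,0,0,1]],
])

```text
time: 24.9
tcp_pos: [206.2, 337.4, 231.1]
tcp_rot: [-0.083, 0.997, 0.0, 0.0]
contact_force: [0.3, 0.6, 0.8]
width: -0.0
grip_force: 0.0
```

Run:
```python
from h import *
from bench import *
import cv2
print(get_obs()["tcp_pos"])
ys=lambda P,c:np.round(proj(c,w([514.2,21.4,.165],P))).astype(int)
rings_shut=[[x,y,z] for x in(-40,40) for y,z in((25,83),(50,57),(48,70))];rings_open=[[x,y,z] for x in(-40,40) for y,z in((60,91),(80,58),(75,75))]
lev_dn=[[x,112,53] for x in(-8,0,8)];lev_up=[[x,81,100] for x in(-8,0,8)]
for n in("scene","side"):
    d=get_image(n);np.savez(n+"8.npz",**d);A=np.load(n+"0.npz")["color"].astype(int);B=d["color"].astype(int);c=cam(n)
    df=cv2.GaussianBlur(np.abs(A-B).sum(2).astype(np.float32),(3,3),0)
    for k,P in dict(rings_shut=rings_shut,rings_open=rings_open,lev_dn=lev_dn,lev_up=lev_up).items(): print(n,k,[int(df[v,u]) for u,v in ys(P,c)])
    m=(df>60).astype(np.uint8);N,l,s,_=cv2.connectedComponentsWithStats(m);print([x.tolist() for x in s[1:] if x[4]>25])
```

```text
[206.22553489 337.43510603 231.05033728]
scene rings_shut [14, 6, 5, 45, 8, 16]
scene rings_open [11, 7, 11, 17, 6, 5]
scene lev_dn [5, 9, 10]
scene lev_up [11, 5, 7]
[[426, 0, 134, 201, 7610], [524, 0, 36, 26, 514], [366, 40, 72, 64, 902], [399, 42, 108, 137, 3590], [409, 101, 20, 23, 260], [350, 103, 13, 19, 127], [362, 104, 12, 15, 58], [343, 121, 4, 8, 26], [387, 147, 32, 14, 207], [327, 154, 23, 14, 93], [411, 165, 18, 15, 130], [332, 175, 15, 8, 41], [342, 175, 10, 4, 27], [354, 177, 23, 14, 121], [356, 176, 139, 91, 4023], [245, 219, 44, 32, 707], [331, 251, 37, 32, 699]]
side rings_shut [6, 2, 4, 5, 5, 5]
side rings_open [6, 6, 6, 4, 5, 4]
side lev_dn [6, 6, 14]
side lev_up [5, 4, 3]
[[29, 0, 40, 17, 223], [121, 0, 20, 38, 346], [141, 0, 12, 15, 83], [0, 9, 80, 191, 3485], [121, 40, 32, 69, 1325], [86, 49, 26, 37, 606], [100, 94, 8, 8, 51], [113, 160, 82, 95, 2453], [215, 173, 37, 22, 411], [91, 186, 12, 16, 50], [111, 190, 3, 14, 30], [0, 197, 68, 27, 1102], [262, 203, 48, 27, 687], [31, 234, 41, 20, 223], [135, 255, 20, 20, 115], [9, 263, 46, 28, 591], [62, 285, 42, 10, 217], [88, 290, 50, 14, 294]]
```

The lever and rings look just as they did at the start, shut. The only changes on the file are the board's old and new places. Everything nearby is unchanged.

```bash
python3 -c "
from bench import *
print(hand_in())"
```

```text
the job is handed in; nothing more can be done
None
```

The board is filed flat on both posts, the lever is down on its stop (felt at about 8.6 N) with the rings shut, nothing else moved in the before/after images, and the job was handed in at about 25 s of the 67 s allowed.

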